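# Fetch the load pins from behind the check weights

## Task

On the pin rack two check weights stand in the way of two steel pins: first stand both weights on the green mat, leaving the pins where they are. Then lay each pin in the blue V rests of the gauge cradle made for its length, between the end stops, and only when both pins are in place stand each weight back upright on the very pad of the rack it came from. Do not knock a weight over, and leave the micrometer and the yellow screw bin alone.

Things in the scene. Friction and masses are not known exactly. Their poses are not given: they have to be found in the camera images.
- weight_large_center (a point): centre, half-way up, of the large brass-coloured check weight, standing: a cylinder 38 mm in diameter and 44 mm high with a knob 18 mm wide on top, 62 mm high in all, 0.5 kg. z is its upright axis; the point is 31 mm above its underside. At the start it stands on one of the two pads of the rack, its axis 34 mm in front of the axis of the pin behind it.
- weight_small_center (a point): centre, half-way up, of the small grey steel check weight, standing: a cylinder 22 mm in diameter and 27 mm high with a knob 10 mm wide on top, 37 mm high in all, 0.1 kg. z is its upright axis; the point is 18.5 mm above its underside. At the start it stands on the other pad of the rack.
- pin_long_center (a point): centre of the long steel pin, a plain cylinder 16 mm in diameter and 110 mm long, about 0.17 kg, lying. x is its length axis. It rests in two V rests, its axis 32 mm above the worktop; the free gap between the rests, centred on the pin, is 44 mm long on the rack.
- pin_short_center (a point): centre of the short steel pin, a plain cylinder 16 mm in diameter and 70 mm long, about 0.11 kg, lying. x is its length axis. It rests in two V rests like the long pin.
- pin_rack: fixed grey plate, 105 x 270 x 8 mm, origin on the worktop; x points from the weights to the pins, z up. At x = 2, y = +66 and -66 mm: black rubber pads 50 x 50 mm, top 12 mm above the worktop, one weight on each. At x = 36, y = +66 and -66 mm: the pins, along y, each in two blue V rests 8 mm thick, 26 mm either side of its middle, tops 34 mm up. Which weight or pin is where changes.
- mat: green mat fixed on the worktop, 110 mm along its x, 150 mm along its y, 4 mm thick: the side area for the weights. Origin at the centre of its underside, on the worktop.
- cradle_long_seat (a point): where the long pin's centre must lie in the long gauge cradle: 32 mm above the worktop, midway between the end stops; x along the cradle, as the pin shall lie. Fixed aluminium plate 134 x 50 x 8 mm, two blue V rests 8 mm thick at x = +42 and -42 mm (mouth 22 mm wide, tops 34 mm up), two orange end stops 44 mm high, 122 mm apart inside: 6 mm of play at each end.
- cradle_short_seat (a point): where the short pin's centre must lie in the short gauge cradle: as the long one, but the plate is 94 x 50 x 8 mm, the V rests are at x = +26 and -26 mm (44 mm of gap between them) and the end stops are 82 mm apart inside.
- micrometer_center (a point): bystander: outside micrometer lying on the worktop, 48 x 148 x 17 mm; the point is 8 mm above its underside. Not to be disturbed.
- screw_bin_center (a point): bystander: small yellow open bin of screws, 66 x 100 x 32 mm; the point is at its centre, half-way up. Not to be disturbed.
Things that resemble listed ones, but are neither listed nor needed, are in the scene too. What is shaped like the part that bears weight_large_center but brown is not meant.

How it is judged:
On the way, in this order (a step that is already met when the one before it is completed fails the run):
1. both weights stand released on the green mat, both pins are still in the rack (x of weight_large_center in the frame of mat between -0.052 and 0.052 m and y of weight_large_center in the frame of mat between -0.072 and 0.072 m and z of weight_large_center in the frame of mat below 0.039 m and angle between each of weight_large_center, weight_small_center's own z axis and vertical below 0.1 rad and linear speed of each of weight_large, weight_small below 0.02 m/s and x of weight_small_center in the frame of mat between -0.052 and 0.052 m and y of weight_small_center in the frame of mat between -0.072 and 0.072 m and z of weight_small_center in the frame of mat below 0.0265 m and distance of each of pin_long_center, pin_short_center from where it was at the start of the episode below 0.02 m and contact force between the fingers and weight_large below 0.05 N and contact force between the fingers and weight_small below 0.05 N), for 0.2 s.
2. each pin lies released in the cradle of its length, the weights still on the mat (horizontal distance between pin_long_center and cradle_long_seat below 0.01 m and z of pin_long_center in the frame of cradle_long_seat between -0.004 and 0.004 m and angle between the x axis of pin_long_center and the x axis of cradle_long_seat, either way round below 0.12 rad and linear speed of each of pin_long, pin_short, weight_large, weight_small below 0.02 m/s and horizontal distance between pin_short_center and cradle_short_seat below 0.01 m and z of pin_short_center in the frame of cradle_short_seat between -0.004 and 0.004 m and angle between the x axis of pin_short_center and the x axis of cradle_short_seat, either way round below 0.12 rad and x of weight_large_center in the frame of mat between -0.052 and 0.052 m and y of weight_large_center in the frame of mat between -0.072 and 0.072 m and z of weight_large_center in the frame of mat below 0.039 m and angle between each of weight_large_center, weight_small_center's own z axis and vertical below 0.1 rad and x of weight_small_center in the frame of mat between -0.052 and 0.052 m and y of weight_small_center in the frame of mat between -0.072 and 0.072 m and z of weight_small_center in the frame of mat below 0.0265 m and contact force between the fingers and pin_long below 0.05 N and contact force between the fingers and pin_short below 0.05 N), for 0.2 s.
At the end, for the whole second after the job is handed in: Each pin is at rest in the V rests of the cradle of its own length (centre within 10 mm in plan and 4 mm in height of the seat, within 0.12 rad of its direction), and each weight stands upright and at rest within 15 mm of where it stood at the start (horizontal distance between pin_long_center and cradle_long_seat below 0.01 m and z of pin_long_center in the frame of cradle_long_seat between -0.004 and 0.004 m and angle between the x axis of pin_long_center and the x axis of cradle_long_seat, either way round below 0.12 rad and linear speed of each of pin_long, pin_short, weight_large, weight_small below 0.02 m/s and horizontal distance between pin_short_center and cradle_short_seat below 0.01 m and z of pin_short_center in the frame of cradle_short_seat between -0.004 and 0.004 m and angle between the x axis of pin_short_center and the x axis of cradle_short_seat, either way round below 0.12 rad and distance of each of weight_large_center, weight_small_center from where it was at the start of the episode below 0.015 m and angle between each of weight_large_center, weight_small_center's own z axis and vertical below 0.1 rad); the robot touches nothing.
It fails at once if a weight is knocked over (angle between any of weight_large_center, weight_small_center's own z axis and vertical above 0.7 rad).
It fails at once if the micrometer or the screw bin is moved (distance of any of micrometer_center, screw_bin_center from where it was at the start of the episode above 0.015 m).
It also fails if it takes over 144 s, if anything falls off the work surface, if the arm or the gripper's body presses on something with over 40 N, if the wrist force passes 120 N, or if a joint passes its speed limit or range.

## Robot

A 7-joint arm with a two-finger parallel gripper is mounted at the origin on a cart in front of the work surface, level with it; the furniture and walls round the work are solid. World frame = base frame: x ahead of the robot, y to its left, z up, the work surface at z = 0. Lengths are in m, angles in rad, forces in N, time in s.
With the tool pointing down it reaches from about 0.4 to 0.85 m from the base axis. Payload 4.5 kg.
Tool frame: the origin (TCP) lies at the very end of the fingers, on their centre line; the grasp point (between the pads) lies 19 mm behind it (r.grip_point_offset is the distance from the TCP to the grasp point, in m); y points along the fingers, x is the direction in which the jaws open and shut, and the axes are right-handed (so a half turn about y gives the same grasp; the last joint's range is limited). The gripper opens to 88 mm and grips with 3 to 60 N. Pads are 18 mm wide; open, the fingers measure 123 mm over their backs; the gripper's body (75 mm by 187 mm) begins 45 mm behind the grasp point.
Start: joints at [1.266, 0.689, -0.195, 1.565, 0.157, 0.902, -0.215], TCP at [0.208, -0.589, 0.239] pointing down, gripper open.
Joint ranges: [-3.01, 3.01], [-0.46, 2.08], [-1.47, 1.51], [0.13, 2.56], [-1, 4.14], [0.04, 2.09], [-2.66, 2.66]. Speed limits (rad/s): [2.57, 2.57, 3.14, 3.14, 3.14, 3.14, 3.14].

## Interface

Orientations are given as a unit quaternion [x, y, z, w].
In Python, from plant import get_state, snapshot, camera_params, job, r gives the robot as it stands.
- The arm moves only by the tool carry_out, never from a script. Its arguments are lists of equal length, an entry for each row: "offset": the shift along the world's x, y, z in m, a list of three; "twist": the turn about the world's z in degrees. In form: {"offset": [[tx, ty, tz], ...], "twist": [twist, ...]}. A call has 1 to 8 rows; each row shifts and turns the commanded pose from where the row before left it; what a row does not reach is not made up. A row lasts 1/8 s, in which the tool goes at most 62.5 mm and 10.7 degrees, less where a joint would pass 70% of its speed; a pose out of reach is approached as far as the arm can. A call with a gripper value outside its range is refused whole. "grip" is the finger opening in m, from 0 to 0.0881, set as the call begins (left out, the last holds). The fingers move at their own pace and stop on an object; "newtons" is the grip in N (left out, the last holds). Time passes only in rows, so rows that do not move let the fingers close. It gives the time, the measured TCP pose, the force and the opening at its end, in the units of the state.
- get_state(): the state, without advancing time (a new reading comes with each control period).
- snapshot(name): name is "scene" or "top"; returns the picture (420x560x3 uint8, red, green, blue); there is no depth.
- camera_params(name): a dict with "camera_matrix" (3x3 intrinsics, pixels), "dist_coeffs" ([k1, k2, p1, p2, k3] as OpenCV has them; the pictures are not rectified), "eye" and "orientation" of the camera in the world. Camera axes: x right, y up, looking along -z (the intrinsics and any distortion apply to the point x, -y, -z); pixel columns grow to the right and rows downward; lengths in m; the calibration is good to about 2 mm. A picture is of the moment at which its call begins. camera_params takes no time and is no camera call.
- job.finish_job(): hands the job in, once; it reports no verdict.
The state is a dict: "clock": time; "q": joint angles; "qd": joint speeds; "joint_torque": joint torques, N m; "tool_pos": TCP position; "eef_rot": TCP orientation; "contact_force": force on the tool from outside, world axes, zero at the start; "moment": the same for the moment, N m; "opening": opening from 0.0 (shut) to 1.0 (fully open).
Only numpy, scipy, OpenCV 4.12 (cv2) and the standard library are available. Lean on these libraries where they do the work, as an engineer would, in place of code of your own. Each camera call takes 0.05 s, during which the arm holds its last target. There are 200 camera calls.

## Working session

There is one attempt and no reset: what is moved stays moved. The work goes in short steps, Python scripts to look and compute and a tool call to move; the robot and the scene stay as the last step left them, time stands still between calls to the robot, and variables do not carry over. Pictures are saved under pics/ and viewed, about 12 in all and at most 16, crops included, and the job is handed in when it is done.

Besides the shell and the picture viewer there is one more tool, called after "Emit:" in YAML: its name, and indented under it one key for each argument. carry_out: Moves the arm, as the interface text tells. Its arguments: {"type":"object","properties":{"offset":{"type":"array"},"twist":{"type":"array"},"grip":{"type":"number"},"newtons":{"type":"number"}},"required":["offset","twist"]}

```bash
ls; mkdir -p pics; cat > h.py <<'E'
import numpy as np, cv2
from plant import get_state, snapshot, camera_params, job, r
from scipy.spatial.transform import Rotation as R
def cam(n):
    p=camera_params(n); q=p["orientation"]
    return np.array(p["camera_matrix"]),np.array(p["dist_coeffs"],float),np.array(p["eye"]),np.array(R.from_quat(q).as_matrix()) if np.size(q)==4 else np.array(q).reshape(3,3)
def ray(n,uv):
    K,d,e,M=cam(n)
    x=cv2.undistortPoints(np.array(uv,float).reshape(-1,1,2),K,d).reshape(-1,2)
    return e,np.c_[x[:,0],-x[:,1],-np.ones(len(x))]@M.T
def onz(n,uv,z):
    e,D=ray(n,uv); return e+D*((z-e[2])/D[:,2])[:,None]
def proj(n,P):
    K,d,e,M=cam(n); c=(np.array(P,float).reshape(-1,3)-e)@M
    return cv2.projectPoints(c*[1,-1,-1],np.zeros(3),np.zeros(3),K,d)[0].reshape(-1,2)
def shot(n,f):
    im=snapshot(n); cv2.imwrite("pics/"+f,im[:,:,::-1]); return im
E
python3 - <<'E'
from h import *
shot("scene","s0.png");shot("top","t0.png")
for n in("scene","top"):print(camera_params(n))
print(get_state())
E
```

```text
pics
{'camera_matrix': array([[491.26702954,   0.        , 282.40559014],
       [  0.        , 491.26702954, 216.18404077],
       [  0.        ,   0.        ,   1.        ]]), 'dist_coeffs': array([0.05036216, 0.        , 0.        , 0.        , 0.        ]), 'eye': array([-0.02008831, -0.32021237,  0.43958965]), 'orientation': array([ 0.4862143 , -0.22494807, -0.37288917,  0.75759335])}
{'camera_matrix': array([[380.55478133,   0.        , 280.61818645],
       [  0.        , 380.55478133, 211.95092831],
       [  0.        ,   0.        ,   1.        ]]), 'dist_coeffs': array([-0.08620222,  0.        ,  0.        ,  0.        ,  0.        ]), 'eye': array([0.46153049, 0.15042977, 0.89161336]), 'orientation': array([-0.07043255,  0.05618745,  0.71156386, -0.69682071])}
{'clock': 0.1, 'q': array([ 1.26583962,  0.68992517, -0.19453799,  1.56622747,  0.15730616,
        0.9025099 , -0.21513612]), 'qd': array([ 7.62370344e-05, -9.11798556e-04,  9.32223309e-04, -1.82049725e-03,
       -5.99257007e-04,  1.28652357e-04,  8.23252707e-04]), 'joint_torque': array([-2.20217982e-03, -5.28501177e+01, -1.27091311e+00, -1.53835309e+01,
       -5.24876872e-02,  2.01697752e-03,  4.39529833e-05]), 'tool_pos': array([ 0.20747388, -0.58895568,  0.2379784 ]), 'eef_rot': array([-0.57683218,  0.40904983, -0.4080375 ,  0.57744979]), 'contact_force': array([-0.36017624, -0.29004135,  0.06278286]), 'moment': array([-0.0353498 , -0.0039494 , -0.00806287]), 'opening': 0.9983517277088448}
```

View pics/t0.png

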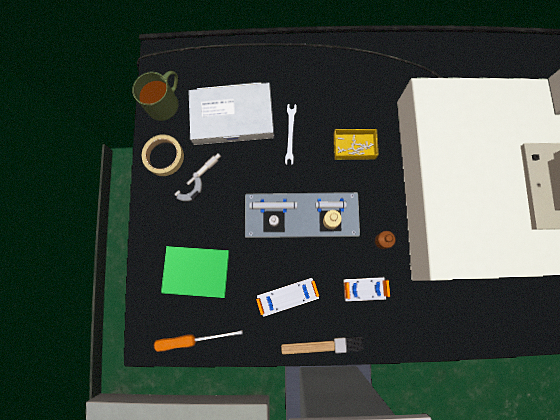

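View pics/s0.png

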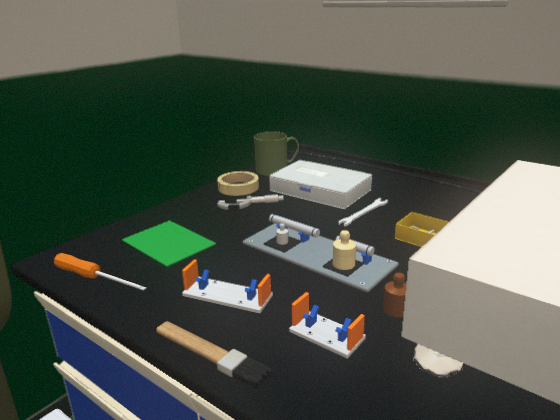

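The top view shows these pixels:
- **Rack:** small grey weight (273,221) in front of the long pin (272,205), and large brass weight (333,219) in front of the short pin (331,205).
- **Look-alike:** brown weight (386,240), excluded by its colour.
- **Cradles:** long (288,297), short (367,289).
- **Other items:** mat (195,272), bin (356,144), micrometer (197,178).
- **Obstacle:** a tall white box on the right (410–560, 80–280).

Next I'll measure these positions.

```bash
cat > m.py <<'E'
from h import *
im=cv2.cvtColor(cv2.imread("pics/t0.png"),cv2.COLOR_BGR2RGB); hsv=cv2.cvtColor(im,cv2.COLOR_RGB2HSV)
def blobs(lo,hi,box,amin=20):
    m=cv2.inRange(hsv,lo,hi); k=np.zeros_like(m); x0,y0,x1,y1=box; k[y0:y1,x0:x1]=m[y0:y1,x0:x1]
    n,l,s,c=cv2.connectedComponentsWithStats(k)
    out=[]
    for i in range(1,n):
        if s[i,4]>=amin:
            pts=np.argwhere(l==i)[:,::-1].astype(np.float32); out.append((c[i],s[i,4],cv2.minAreaRect(pts)))
    return out
for name,lo,hi,box,z,am in [("mat",(45,100,80),(75,255,255),(150,230,240,310),.004,200),
 ("blue",(105,120,60),(130,255,255),(240,190,400,330),.030,5),
 ("orange",(3,150,120),(18,255,255),(240,270,400,330),.044,10),
 ("plate",(95,20,60),(115,120,200),(240,185,365,245),.008,500),
 ("brass",(15,60,120),(30,255,255),(310,200,350,235),.05,20),
 ("bin",(20,150,100),(32,255,255),(325,120,385,165),.03,100)]:
    for c,a,rc in blobs(lo,hi,box,am):
        B=onz("top",cv2.boxPoints(rc),z)
        print(name,c.round(1),a,onz("top",[c],z)[0].round(4),"rectc",B.mean(0).round(4)[:2],"sides",np.linalg.norm(B[1]-B[0]).round(3),np.linalg.norm(B[2]-B[1]).round(3),"yaw",np.degrees(np.arctan2(*(B[2]-B[1])[[1,0]])).round(1))
print(onz("top",[(273,218),(333,214)],.05).round(3), onz("top",[(398,80),(412,280),(440,79)],.25).round(3),onz("top",[(398,80),(412,280)],0).round(3))
t=cv2.resize(im[185:320,235:415],None,fx=4.4,fy=4.4,interpolation=cv2.INTER_CUBIC); cv2.imwrite("pics/c0.png",t[:,:,::-1])
E
python3 m.py
```

```text
mat [194.8 271.6] 3053 [0.4859 0.3696 0.004 ] rectc [0.4867 0.3708] sides 0.112 0.155 yaw -95.3
blue [261.8 200.1] 10 [0.6468 0.2095 0.03  ] rectc [0.6471 0.2101] sides 0.007 0.005 yaw 179.4
blue [284.2 200. ] 10 [0.6458 0.1575 0.03  ] rectc [0.6458 0.1568] sides 0.005 0.007 yaw -91.4
blue [319.  199.5] 6 [0.6451 0.0771 0.03  ] rectc [0.6451 0.0771] sides 0.005 0.002 yaw 177.8
blue [341.4 199.1] 11 [0.6449 0.0253 0.03  ] rectc [0.6451 0.025 ] sides 0.007 0.005 yaw 177.2
blue [262.1 210.2] 10 [0.623 0.209 0.03 ] rectc [0.6223 0.2092] sides 0.005 0.007 yaw 179.4
blue [284.4 210.3] 14 [0.6216 0.1577 0.03  ] rectc [0.6211 0.1574] sides 0.007 0.007 yaw 178.8
blue [318.9 209.6] 14 [0.6213 0.0781 0.03  ] rectc [0.6205 0.0791] sides 0.007 0.009 yaw 177.9
blue [341.3 209.3] 17 [0.6209 0.0266 0.03  ] rectc [0.6204 0.0273] sides 0.009 0.007 yaw 177.2
blue [354.5 289.5] 44 [0.4387 0.0053 0.03  ] rectc [0.4388 0.0053] sides 0.007 0.029 yaw 177.3
blue [377.7 288.4] 50 [ 0.4398 -0.0467  0.03  ] rectc [ 0.4395 -0.046 ] sides 0.01 0.029 yaw -177.9
blue [305.2 291. ] 45 [0.4381 0.1151 0.03  ] rectc [0
[... 294 characters left out ...]
0.4466 0.0976] sides 0.001 0.023 yaw -163.1
orange [346.6 289.9] 50 [0.4387 0.025  0.044 ] rectc [0.4383 0.0246] sides 0.009 0.035 yaw -176.1
orange [260.5 305.7] 27 [0.4086 0.214  0.044 ] rectc [0.4081 0.2158] sides 0.008 0.033 yaw -162.0
plate [302.7 214.5] 3092 [0.6146 0.1148 0.008 ] rectc [0.6152 0.1178] sides 0.269 0.103 yaw 176.9
brass [331.9 218.5] 252 [0.5968 0.0516 0.05  ] rectc [0.5973 0.0512] sides 0.04 0.039 yaw -102.9
bin [355.3 143.3] 1020 [ 0.7802 -0.0148  0.03  ] rectc [ 0.7787 -0.0165] sides 0.076 0.106 yaw -91.1
[[0.601 0.183 0.05 ]
 [0.607 0.049 0.05 ]] [[ 0.821 -0.06   0.25 ]
 [ 0.458 -0.055  0.25 ]
 [ 0.823 -0.14   0.25 ]] [[ 0.962 -0.142  0.   ]
 [ 0.456 -0.135  0.   ]]
```

View pics/c0.png

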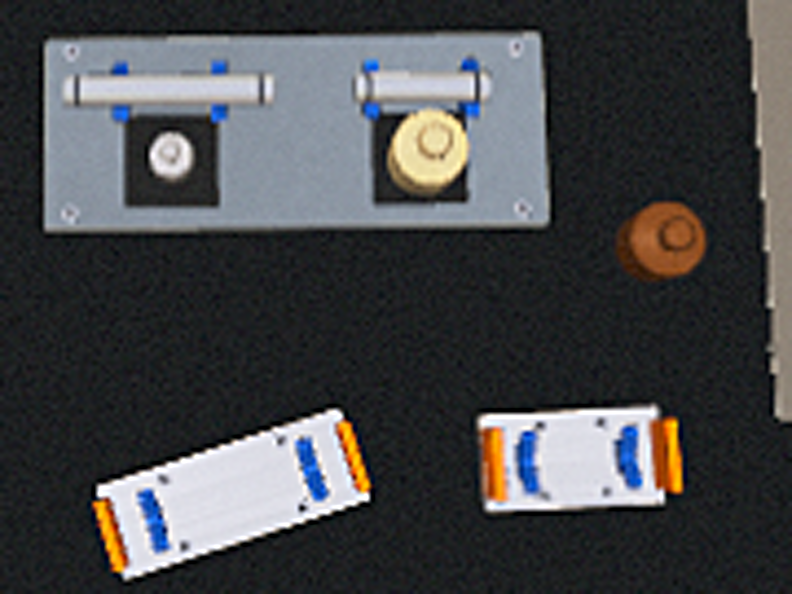

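The candidates are settled: the brown weight at crop (665,240) is the decoy, and the brass one at crop (430,150) is the right one. Next: jaw yaw and the white box's size.

```bash
python3 - <<'E'
from h import *
M=R.from_quat(get_state()["eef_rot"]).as_matrix(); print(M.round(3), "jaw yaw",np.degrees(np.arctan2(M[1,0],M[0,0])))
print("box bottom corner",onz("scene",[(408,340)],0).round(3))
P=onz("scene",[(408,340)],0)[0]
for h in(.1,.15,.2,.25,.3): print(h,proj("scene",P+[0,0,h]).round(0),proj("top",P+[0,0,h]).round(0))
for h in(.1,.2,.3):print(onz("top",[(431,280),(413,78),(440,79)],h).round(3).tolist())
im=cv2.imread("pics/s0.png"); cv2.imwrite("pics/c1.png",np.hstack([cv2.resize(im[130:400,390:560],None,fx=2.1,fy=2.1),cv2.resize(cv2.imread("pics/t0.png")[60:300,380:560],None,fx=2.36,fy=2.3625)[:567]]))
E
```

```text
[[ 0.332 -0.001  0.943]
 [-0.943  0.002  0.332]
 [-0.002 -1.    -0.   ]] jaw yaw -70.58745029459432
box bottom corner [[ 0.497 -0.115  0.   ]]
0.1 [[415. 277.]] [[416. 260.]]
0.15 [[418. 242.]] [[425. 259.]]
0.2 [[422. 205.]] [[434. 257.]]
0.25 [[427. 164.]] [[445. 255.]]
0.3 [[432. 121.]] [[458. 253.]]
[[0.455, -0.143, 0.1], [0.91, -0.144, 0.1], [0.908, -0.208, 0.1]]
[[0.456, -0.106, 0.2], [0.854, -0.107, 0.2], [0.851, -0.162, 0.2]]
[[0.457, -0.069, 0.3], [0.797, -0.07, 0.3], [0.795, -0.117, 0.3]]
```

View pics/c1.png

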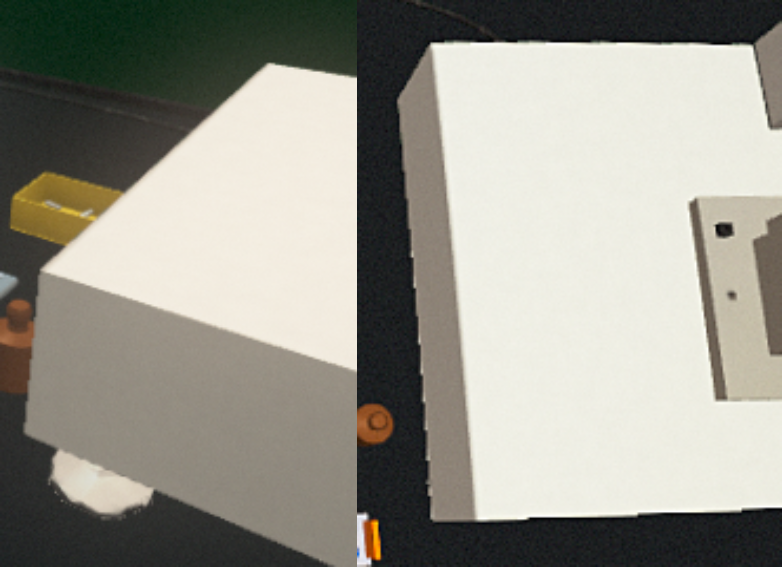

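```bash
python3 - <<'E'
from h import *
def tri(a,b):
    e1,d1=ray("scene",[a]);e2,d2=ray("top",[b]);d1,d2=d1[0],d2[0]
    s=np.linalg.lstsq(np.c_[d1,-d2],e2-e1,rcond=None)[0];p,q=e1+s[0]*d1,e2+s[1]*d2
    print(((p+q)/2).round(3),np.linalg.norm(p-q).round(4))
tri((402,337),(411,280));tri((410,259),(430,280));tri((390+268/2.1,130+65/2.1),(412,78))
tri((345,235),(334,215));tri((282.5,226),(274,219));tri((399,278),(389,237))
E
```

```text
[ 0.457 -0.122  0.035] 0.0015
[ 0.456 -0.123  0.148] 0.0008
[ 0.883 -0.124  0.147] 0.0015
[0.601 0.049 0.066] 0.0026
[0.599 0.181 0.045] 0.0001
[ 0.551 -0.072  0.055] 0.002
```

Emit:
carry_out:
  offset:
    - [0,0,0.04]
    - [0,0,0.04]
    - [0.02,0.03,0.03]
    - [0.03,0.04,0]
    - [0.03,0.04,0]
    - [0.03,0.04,0]
    - [0.03,0.04,0]
    - [0.03,0.04,0]
  twist: [0,0,0,0,-5,-5,-5,-5]
  grip: 0.07
  newtons: 20

```text
clock: 1.1
tool_pos: [0.3784, -0.3579, 0.3485]
eef_rot: [-0.497, 0.503, -0.503, 0.497]
contact_force: [0.2, -0.5, -0.3]
opening: 0.792
```

Emit:
carry_out:
  offset:
    - [0.02,0.05,0]
    - [0.02,0.05,0]
    - [0.025,0.05,0]
    - [0.03,0.05,0]
    - [0.03,0.05,0]
    - [0.03,0.05,-0.02]
    - [0.03,0.05,-0.04]
    - [0.03,0.05,-0.04]
  twist: [0,0,0,0,0,0,0,0]

```text
clock: 2.1
tool_pos: [0.5864, 0.0303, 0.2569]
eef_rot: [0.498, -0.502, 0.503, -0.497]
contact_force: [1.0, -1.6, 0.1]
opening: 0.794
```

Emit:
carry_out:
  offset:
    - [0,0,-0.03]
    - [0,0,-0.03]
    - [0,0,0]
  twist: [0,0,0]

```text
clock: 2.48
tool_pos: [0.5838, 0.0287, 0.1957]
eef_rot: [-0.499, 0.504, -0.501, 0.496]
contact_force: [-0.4, -1.4, -0.2]
opening: 0.797
```

Emit:
carry_out:
  offset:
    - [0.008,0.012,-0.03]
    - [0.008,0.01,-0.03]
    - [0,0,-0.02]
    - [0,0,0]
    - [0,0,0]
  twist: [0,0,0,0,0]

```text
clock: 3.1
tool_pos: [0.6028, 0.0507, 0.1196]
eef_rot: [0.497, -0.502, 0.503, -0.498]
contact_force: [-0.2, -0.1, -0.3]
opening: 0.794
```

```bash
python3 - <<'E'
from h import *
a=shot("scene","s1.png");b=shot("top","t1.png")
c=np.hstack([cv2.resize(a[130:310,260:420],None,fx=2.5,fy=2.5),cv2.resize(b[150:330,230:390],None,fx=2.5,fy=2.5)]);cv2.imwrite("pics/c2.png",c[:,:,::-1])
E
```

```text
(no output)
```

View pics/c2.png

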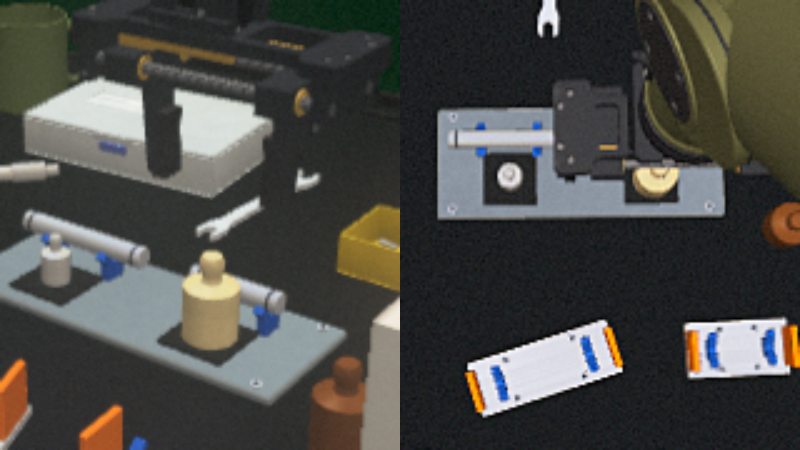

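The crop shows the fingers straddling the brass weight along y, clear of the pin. I'll descend and grip.

Emit:
carry_out:
  offset:
    - [-0.003,0,-0.03]
    - [0,0,-0.03]
    - [0,0,-0.025]
    - [0,0,-0.015]
    - [0,0,0]
    - [0,0,0]
  twist: [0,0,0,0,0,0]

```text
clock: 3.95
tool_pos: [0.5996, 0.051, 0.0191]
eef_rot: [0.497, -0.502, 0.503, -0.498]
contact_force: [-0.0, -0.2, -1.5]
opening: 0.795
```

Emit:
carry_out:
  offset:
    - [0,0,0]
    - [0,0,0]
    - [0,0,0]
    - [0,0,0]
  twist: [0,0,0,0]
  grip: 0.02
  newtons: 25

```text
clock: 4.45
tool_pos: [0.5989, 0.0509, 0.0182]
eef_rot: [0.497, -0.502, 0.503, -0.497]
contact_force: [-0.5, 0.0, 2.3]
opening: 0.413
```

Emit:
carry_out:
  offset:
    - [0,0,0.01]
    - [0,0,0.02]
    - [0,0,0.03]
    - [0,0,0.03]
    - [0,0,0.02]
  twist: [0,0,0,0,0]

```text
clock: 5.08
tool_pos: [0.5992, 0.0509, 0.1307]
eef_rot: [0.497, -0.502, 0.503, -0.498]
contact_force: [-0.3, -0.2, -5.0]
opening: 0.417
```

Emit:
carry_out:
  offset:
    - [-0.01,0.02,0]
    - [-0.02,0.04,0]
    - [-0.02,0.045,0]
    - [-0.02,0.045,0]
    - [-0.02,0.045,0]
    - [-0.02,0.045,0]
    - [-0.006,0.034,0]
    - [0,0.01,0]
  twist: [0,0,0,0,0,0,0,0]

```text
clock: 6.08
tool_pos: [0.4812, 0.3388, 0.1292]
eef_rot: [-0.498, 0.502, -0.501, 0.499]
contact_force: [-0.4, -0.7, -5.1]
opening: 0.411
```

Emit:
carry_out:
  offset:
    - [0,0,0]
    - [0,0,-0.02]
  twist: [0,0]

```text
clock: 6.32
tool_pos: [0.4848, 0.3332, 0.1094]
eef_rot: [0.496, -0.503, 0.504, -0.498]
contact_force: [0.2, -0.1, -4.7]
opening: 0.414
```

Emit:
carry_out:
  offset:
    - [0,0,-0.03]
    - [0,0,-0.03]
    - [0,0,-0.022]
    - [0,0,-0.01]
    - [0,0,-0.004]
    - [0,0,0]
    - [0,0,0]
  twist: [0,0,0,0,0,0,0]

```text
clock: 7.2
tool_pos: [0.4834, 0.3351, 0.0129]
eef_rot: [0.497, -0.502, 0.503, -0.498]
contact_force: [0.0, 0.1, -3.6]
opening: 0.416
```

Emit:
carry_out:
  offset:
    - [0,0,-0.001]
    - [0,0,-0.001]
    - [0,0,0]
  twist: [0,0,0]

```text
clock: 7.58
tool_pos: [0.4829, 0.3351, 0.0103]
eef_rot: [0.497, -0.502, 0.503, -0.498]
contact_force: [0.4, -0.9, -2.6]
opening: 0.417
```

Emit:
carry_out:
  offset:
    - [0,0,0]
    - [0,0,0]
    - [0,0,0]
    - [0,0,0.01]
    - [0,0,0.03]
    - [0,0,0.03]
    - [0,0,0.03]
    - [0,0,0.02]
  twist: [0,0,0,0,0,0,0,0]
  grip: 0.056

```text
clock: 8.57
tool_pos: [0.4833, 0.3352, 0.1323]
eef_rot: [0.497, -0.502, 0.503, -0.498]
contact_force: [-0.2, 0.1, -0.6]
opening: 0.64
```

Emit:
carry_out:
  offset:
    - [0.01,-0.015,0]
    - [0.02,-0.03,0]
    - [0.025,-0.03,0]
    - [0.025,-0.03,0]
    - [0.02,-0.025,0]
    - [0.013,-0.015,0]
    - [0.003,-0.007,0]
    - [0,0,0]
  twist: [0,0,0,0,0,0,0,0]
  grip: 0.05

```text
clock: 9.57
tool_pos: [0.5982, 0.1831, 0.1297]
eef_rot: [-0.498, 0.503, -0.502, 0.497]
contact_force: [-1.0, -0.1, -0.5]
opening: 0.567
```

```bash
python3 - <<'E'
from h import *
b=shot("top","t2.png"); a=shot("scene","s2.png")
print(get_state()["tool_pos"],proj("scene",[get_state()["tool_pos"],[.599,.182,.049]]).round(1))
c=np.hstack([cv2.resize(a[130:310,120:320],None,fx=2,fy=2),cv2.resize(b[150:330,150:350],None,fx=2,fy=2)]);cv2.imwrite("pics/c3.png",c[:,:,::-1])
E
```

```text
[0.59777133 0.18449627 0.12992739] [[279.3 181.9]
 [281.9 223.8]]
```

View pics/c3.png

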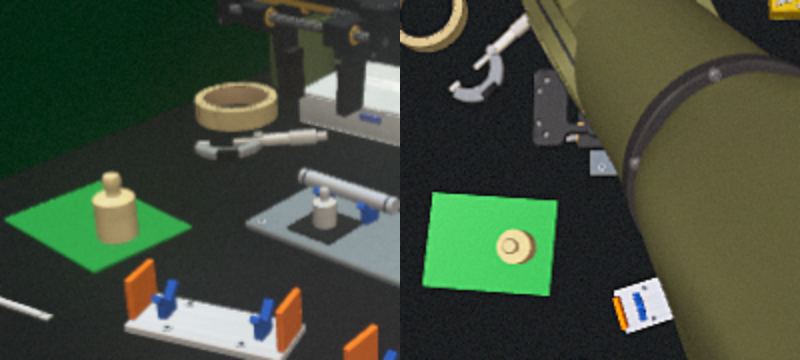

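The brass weight stands on the mat at crop (515,245). The small weight is at the expected spot, so I'll descend on it.

Emit:
carry_out:
  offset:
    - [0.001,-0.001,-0.03]
    - [0,0,-0.03]
    - [0,0,-0.03]
    - [0,0,-0.018]
    - [0,0,-0.006]
    - [0,0,0]
    - [0,0,0]
  twist: [0,0,0,0,0,0,0]

```text
clock: 10.55
tool_pos: [0.6005, 0.1822, 0.0171]
eef_rot: [0.497, -0.502, 0.503, -0.498]
contact_force: [0.4, -0.0, -0.6]
opening: 0.567
```

Emit:
carry_out:
  offset:
    - [0,0,0]
    - [0,0,0]
    - [0,0,0]
    - [0,0,0]
  twist: [0,0,0,0]
  grip: 0.01
  newtons: 12

```text
clock: 11.05
tool_pos: [0.6, 0.1822, 0.0163]
eef_rot: [0.497, -0.503, 0.503, -0.498]
contact_force: [0.6, 0.4, 2.3]
opening: 0.239
```

Emit:
carry_out:
  offset:
    - [0,0,0.01]
    - [0,0,0.02]
    - [0,0,0.03]
    - [0,0,0.03]
    - [0,0,0.02]
    - [0,0,0]
  twist: [0,0,0,0,0,0]

```text
clock: 11.8
tool_pos: [0.6012, 0.1823, 0.1288]
eef_rot: [0.496, -0.502, 0.503, -0.499]
contact_force: [1.1, -0.2, -0.9]
opening: 0.242
```

Emit:
carry_out:
  offset:
    - [-0.01,0.015,0]
    - [-0.015,0.035,0]
    - [-0.02,0.04,0]
    - [-0.02,0.04,0]
    - [-0.02,0.04,0]
    - [-0.015,0.035,0]
    - [-0.01,0.02,0]
    - [0,0.005,0]
  twist: [0,0,0,0,0,0,0,0]

```text
clock: 12.8
tool_pos: [0.4878, 0.4134, 0.1253]
eef_rot: [-0.499, 0.502, -0.501, 0.498]
contact_force: [-0.2, -0.2, -0.8]
opening: 0.238
```

Emit:
carry_out:
  offset:
    - [0,0,0]
    - [0,0,-0.03]
    - [0,0,-0.03]
    - [0,0,-0.03]
    - [0,0,-0.02]
    - [0,0,-0.006]
    - [0,0,0]
    - [0,0,0]
  twist: [0,0,0,0,0,0,0,0]

```text
clock: 13.8
tool_pos: [0.4905, 0.4124, 0.0112]
eef_rot: [0.497, -0.503, 0.503, -0.498]
contact_force: [0.3, 0.7, -0.5]
opening: 0.239
```

Emit:
carry_out:
  offset:
    - [0,0,-0.0015]
    - [0,0,-0.0015]
    - [0,0,0]
    - [0,0,0]
  twist: [0,0,0,0]

```text
clock: 14.3
tool_pos: [0.4901, 0.4123, 0.0082]
eef_rot: [0.497, -0.502, 0.503, -0.498]
contact_force: [-1.9, -1.0, 6.6]
opening: 0.244
```

Emit:
carry_out:
  offset:
    - [0,0,0]
    - [0,0,0]
    - [0,0,0]
    - [0,0,0.01]
    - [0,0,0.03]
    - [0,0,0.03]
    - [0,0,0.03]
    - [0,0,0.03]
  twist: [0,0,0,0,0,0,0,0]
  grip: 0.045

```text
clock: 15.3
tool_pos: [0.4898, 0.4119, 0.1387]
eef_rot: [0.497, -0.503, 0.503, -0.498]
contact_force: [0.0, 0.5, 0.8]
opening: 0.509
```

```bash
python3 - <<'E'
from h import *
s=get_state();print(s["q"].round(2),s["tool_pos"])
b=shot("top","t3.png"); a=shot("scene","s3.png")
c=np.hstack([cv2.resize(a[130:310,120:320],None,fx=2,fy=2),cv2.resize(b[150:330,150:350],None,fx=2,fy=2)]);cv2.imwrite("pics/c4.png",c[:,:,::-1])
E
```

```text
[-0.73  0.83 -0.07  1.61  0.08  0.71 -2.42] [0.48983223 0.41188567 0.13872374]
```

View pics/c4.png

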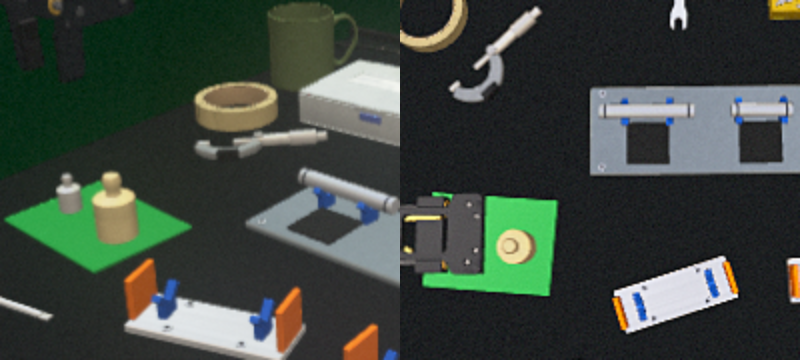

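Emit:
carry_out:
  offset:
    - [0.01,-0.02,0.01]
    - [0.01,-0.02,0]
  twist: [5,5]

```text
clock: 15.65
tool_pos: [0.5099, 0.3718, 0.1473]
eef_rot: [-0.54, 0.456, -0.456, 0.54]
contact_force: [0.7, 0.3, 0.2]
opening: 0.508
```

```bash
python3 -c "
from h import *
s=get_state();print(s['q'].round(2),s['tool_pos'])"
```

```text
[-0.63  0.81 -0.13  1.63  0.14  0.71 -2.23] [0.5099282  0.37175919 0.14734669]
```

Both weights stand on the mat (crop 66,195 and 115,215), and the pins haven't moved. Next is the long pin, with the jaws turned to lie along x.

Emit:
carry_out:
  offset:
    - [0.01,-0.015,0]
    - [0.015,-0.025,0]
    - [0.02,-0.03,0]
    - [0.02,-0.03,0]
    - [0.02,-0.03,0]
    - [0.02,-0.03,0]
    - [0.015,-0.02,0]
    - [0.004,-0.008,-0.01]
  twist: [10,10,10,10,10,10,10,10]

```text
clock: 16.65
tool_pos: [0.6353, 0.1813, 0.1367]
eef_rot: [0.707, -0.002, 0.003, -0.707]
contact_force: [-0.1, -0.2, 0.5]
opening: 0.511
```

Emit:
carry_out:
  offset:
    - [0,0,-0.02]
    - [0,0,0]
    - [0,0,0]
  twist: [0,0,0]

```text
clock: 17.02
tool_pos: [0.6332, 0.1851, 0.1169]
eef_rot: [-0.707, 0.004, -0.003, 0.707]
contact_force: [-0.2, 1.2, 0.6]
opening: 0.511
```

```bash
python3 - <<'E'
from h import *
s=get_state();M=R.from_quat(s["eef_rot"]).as_matrix(); print(s["tool_pos"],np.degrees(np.arctan2(M[1,0],M[0,0])))
a=shot("scene","s4.png"); print(proj("scene",[s["tool_pos"],[.634,.1834,.04]]).round(1))
cv2.imwrite("pics/c5.png",cv2.resize(a[130:290,200:400],None,fx=3,fy=3)[:,:,::-1])
E
```

```text
[0.63324236 0.18511636 0.11692727] -0.5784352519270907
[[291.6 182.7]
 [293.1 221.3]]
```

View pics/c5.png

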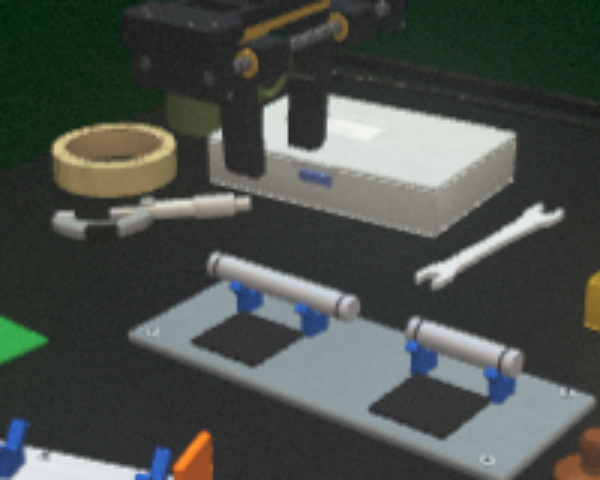

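Emit:
carry_out:
  offset:
    - [0.001,-0.0015,-0.03]
    - [0,0,-0.03]
    - [0,0,-0.025]
    - [0,0,-0.013]
    - [0,0,-0.004]
    - [0,0,0]
    - [0,0,0]
  twist: [0,0,0,0,0,0,0]

```text
clock: 17.95
tool_pos: [0.6355, 0.1828, 0.0161]
eef_rot: [-0.707, 0.003, -0.004, 0.707]
contact_force: [0.4, -0.3, -0.6]
opening: 0.509
```

Emit:
carry_out:
  offset:
    - [0,0,0]
    - [0,0,0]
    - [0,0,0]
    - [0,0,0]
  twist: [0,0,0,0]
  grip: 0.005
  newtons: 25

```text
clock: 18.45
tool_pos: [0.6347, 0.1824, 0.0151]
eef_rot: [0.707, -0.004, 0.004, -0.707]
contact_force: [-0.8, 0.3, 1.0]
opening: 0.17
```

Emit:
carry_out:
  offset:
    - [0,0,0.01]
    - [0,0,0.02]
    - [0,0,0.03]
    - [0,0,0.03]
    - [0,0,0.02]
    - [-0.02,0,0]
  twist: [0,0,0,0,0,0]

```text
clock: 19.2
tool_pos: [0.6171, 0.1828, 0.1277]
eef_rot: [-0.706, 0.002, -0.006, 0.708]
contact_force: [-0.8, 0.1, -1.5]
opening: 0.168
```

Emit:
carry_out:
  offset:
    - [-0.03,-0.004,0]
    - [-0.03,-0.004,0]
    - [-0.03,-0.004,0]
    - [-0.03,-0.004,0]
    - [-0.03,-0.004,0]
    - [-0.03,-0.004,0]
    - [-0.008,-0.003,0]
    - [0,0,0]
  twist: [0,0,5,5,5,2,0,0]

```text
clock: 20.2
tool_pos: [0.4276, 0.1554, 0.1254]
eef_rot: [0.7, 0.101, -0.1, -0.7]
contact_force: [0.1, 0.8, -2.3]
opening: 0.173
```

```bash
python3 - <<'E'
from h import *
s=get_state();M=R.from_quat(s["eef_rot"]).as_matrix(); print(s["tool_pos"],np.degrees(np.arctan2(M[1,0],M[0,0])),s["contact_force"],s["opening"])
a=shot("scene","s5.png"); b=shot("top","t5.png")
c=np.hstack([cv2.resize(a[170:350,150:350],None,fx=2,fy=2),cv2.resize(b[180:360,220:420],None,fx=2,fy=2)]);cv2.imwrite("pics/c6.png",c[:,:,::-1])
E
```

```text
[0.42755611 0.15544436 0.12544369] 16.381446766097486 [ 0.13637717  0.75433298 -2.30040528] 0.1726668743624887
```

View pics/c6.png

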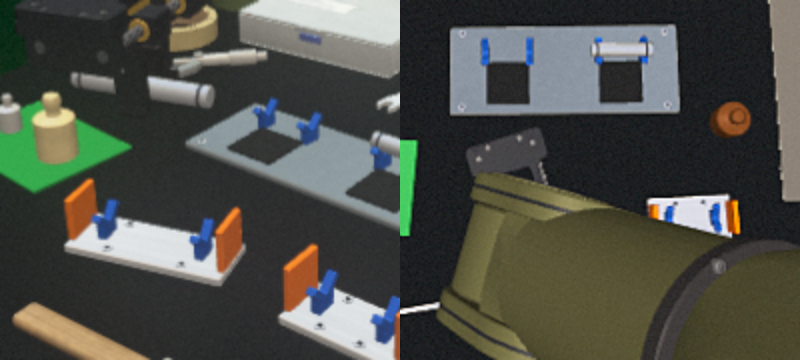

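```bash
python3 - <<'E'
from h import *
d=np.array([-.282,.9594,0]);c=np.array([.4276,.1564,.1425])
print("expected ends",proj("scene",[c+.055*d,c-.055*d]).round(1),"seen ~(186,211),(253,218)")
c=np.array([.4261,.155,.034])
print("blue rests",proj("scene",[c+.042*d,c-.042*d]).round(1),"stops",proj("scene",[c+.061*d+[0,0,.01],c-.061*d+[0,0,.01]]).round(1))
im=cv2.cvtColor(cv2.imread("pics/s5.png"),cv2.COLOR_BGR2HSV)
for nm,lo,hi in(("b",(105,120,60),(130,255,255)),("o",(3,150,120),(18,255,255))):
    n,l,s,ct=cv2.connectedComponentsWithStats(cv2.inRange(im[250:320,170:280],lo,hi))
    print(nm,[(ct[i]+[170,250]).round(1).tolist()+s[i].tolist() for i in range(1,n) if s[i,4]>20])
E
```

```text
expected ends [[188.1 207.6]
 [255.3 218.1]] seen ~(186,211),(253,218)
blue rests [[202.3 272.3]
 [250.8 282.4]] stops [[191.2 264.7]
 [262.  279.1]]
b [[203.1, 278.8, 26, 19, 14, 20, 148], [251.2, 289.1, 75, 29, 13, 21, 145]]
o [[189.8, 273.4, 12, 9, 17, 31, 319], [264.0, 288.9, 88, 23, 13, 33, 289]]
```

Emit:
carry_out:
  offset:
    - [-0.001,-0.001,-0.03]
    - [0,0,-0.03]
    - [0,0,-0.025]
    - [0,0,-0.015]
    - [0,0,-0.006]
    - [0,0,0]
    - [0,0,0]
  twist: [0,0,0,0,0,0,0]

```text
clock: 21.18
tool_pos: [0.4267, 0.1547, 0.0191]
eef_rot: [-0.7, -0.101, 0.1, 0.7]
contact_force: [0.3, 0.6, -2.3]
opening: 0.17
```

Emit:
carry_out:
  offset:
    - [0,0,-0.002]
    - [0,0,-0.002]
    - [0,0,0]
    - [0,0,0]
  twist: [0,0,0,0]

```text
clock: 21.68
tool_pos: [0.4262, 0.1545, 0.0153]
eef_rot: [-0.7, -0.101, 0.1, 0.7]
contact_force: [-0.2, -0.0, -2.3]
opening: 0.169
```

Emit:
carry_out:
  offset:
    - [0,0,-0.001]
    - [0,0,0]
    - [0,0,0]
  twist: [0,0,0]

```text
clock: 22.05
tool_pos: [0.4262, 0.1545, 0.0148]
eef_rot: [-0.7, -0.101, 0.1, 0.7]
contact_force: [0.1, -0.4, 6.5]
opening: 0.173
```

Emit:
carry_out:
  offset:
    - [0,0,0]
    - [0,0,0]
    - [0,0,0]
    - [0,0,0.01]
    - [0,0,0.03]
    - [0,0,0.03]
    - [0,0,0.03]
    - [0,0,0.01]
  twist: [0,0,0,0,0,0,0,0]
  grip: 0.045

```text
clock: 23.05
tool_pos: [0.4263, 0.1544, 0.1252]
eef_rot: [-0.7, -0.101, 0.1, 0.7]
contact_force: [0.9, -1.2, -0.1]
opening: 0.509
```

Emit:
carry_out:
  offset:
    - [0.02,-0.01,0]
    - [0.03,-0.015,0]
    - [0.035,-0.018,0]
    - [0.035,-0.018,0]
    - [0.035,-0.018,0]
    - [0.03,-0.014,0]
    - [0.02,-0.01,0]
    - [0.002,0,0]
  twist: [0,-5,-5,-5,-2,0,0,0]

```text
clock: 24.05
tool_pos: [0.6333, 0.0499, 0.1225]
eef_rot: [0.708, -0.005, 0.004, -0.707]
contact_force: [-0.9, -0.3, 0.6]
opening: 0.513
```

Emit:
carry_out:
  offset:
    - [0,0,0]
    - [0,0,0]
  twist: [0,0]

```text
clock: 24.3
tool_pos: [0.6316, 0.0524, 0.1238]
eef_rot: [0.707, -0.003, 0.003, -0.707]
contact_force: [0.3, -0.3, 0.1]
opening: 0.513
```

```bash
python3 - <<'E'
from h import *
s=get_state();M=R.from_quat(s["eef_rot"]).as_matrix(); print(s["tool_pos"],np.degrees(np.arctan2(M[1,0],M[0,0])),s["contact_force"],s["opening"])
a=shot("scene","s6.png"); b=shot("top","t6.png")
c=np.hstack([cv2.resize(a[150:330,180:400],None,fx=1.8,fy=2),cv2.resize(b[180:360,220:420],None,fx=2,fy=2)]);cv2.imwrite("pics/c7.png",c[:,:,::-1])
E
```

```text
[0.63161406 0.05237759 0.12384694] -0.4731145787739976 [ 0.25459792 -0.28145495  0.09987206] 0.5134018701853007
```

View pics/c7.png

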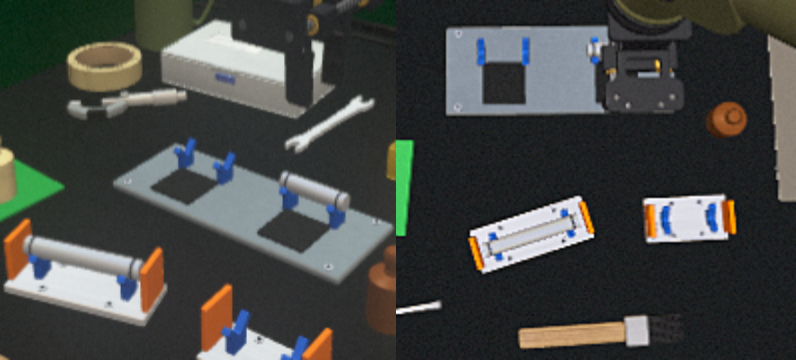

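The long pin lies in its cradle between the stops. Now the short pin.

Emit:
carry_out:
  offset:
    - [0.001,-0.001,-0.03]
    - [0,0,-0.03]
    - [0,0,-0.03]
    - [0,0,-0.014]
    - [0,0,-0.004]
    - [0,0,0]
    - [0,0,0]
  twist: [0,0,0,0,0,0,0]

```text
clock: 25.28
tool_pos: [0.6345, 0.0506, 0.0171]
eef_rot: [-0.707, 0.003, -0.004, 0.707]
contact_force: [-0.1, 0.1, -0.6]
opening: 0.514
```

Emit:
carry_out:
  offset:
    - [0,0,0]
    - [0,0,0]
    - [0,0,0]
    - [0,0,0]
  twist: [0,0,0,0]
  grip: 0.005

```text
clock: 25.78
tool_pos: [0.633, 0.0504, 0.016]
eef_rot: [0.707, -0.004, 0.003, -0.707]
contact_force: [-2.9, -0.3, 1.7]
opening: 0.173
```

Emit:
carry_out:
  offset:
    - [0,0,0.01]
    - [0,0,0.02]
    - [0,0,0.03]
    - [0,0,0.03]
    - [0,0,0.02]
    - [-0.015,-0.004,0]
  twist: [0,0,0,0,0,0]

```text
clock: 26.52
tool_pos: [0.6209, 0.0473, 0.1288]
eef_rot: [-0.706, 0.002, -0.006, 0.708]
contact_force: [-0.6, -0.1, -2.1]
opening: 0.173
```

Emit:
carry_out:
  offset:
    - [-0.025,-0.01,0]
    - [-0.03,-0.012,0]
    - [-0.03,-0.012,0]
    - [-0.03,-0.012,0]
    - [-0.03,-0.012,0]
    - [-0.025,-0.008,0]
    - [-0.01,-0.003,0]
    - [0,0,0]
  twist: [0,0,1,1,0,0,0,0]

```text
clock: 27.52
tool_pos: [0.4393, -0.0225, 0.1264]
eef_rot: [0.707, 0.009, -0.008, -0.707]
contact_force: [0.3, 0.0, -1.1]
opening: 0.172
```

Emit:
carry_out:
  offset:
    - [0,0,-0.02]
    - [0,0,-0.02]
    - [0,0,0]
  twist: [0,0,0]

```text
clock: 27.9
tool_pos: [0.4398, -0.0219, 0.0852]
eef_rot: [-0.707, -0.009, 0.009, 0.707]
contact_force: [0.1, -0.4, -1.5]
opening: 0.175
```

```bash
python3 - <<'E'
from h import *
s=get_state();M=R.from_quat(s["eef_rot"]).as_matrix(); print(s["tool_pos"],np.degrees(np.arctan2(M[1,0],M[0,0])),s["contact_force"],s["opening"])
a=shot("scene","s7.png")
t=np.radians(1.2);d=np.array([-np.sin(t),np.cos(t),0]);c=s["tool_pos"]+[0,.0014,.0165]
print("exp pin ends",proj("scene",[c+.035*d,c-.035*d]).round(1))
c=np.array([.4393,-.0207,.027])
print("rests",proj("scene",[c+.026*d,c-.026*d]).round(1),"stops",proj("scene",[c+.041*d,c-.041*d]).round(1))
im=cv2.cvtColor(a,cv2.COLOR_RGB2HSV)
for nm,lo,hi in(("b",(105,120,60),(130,255,255)),("o",(3,150,120),(18,255,255))):
    n,l,q,ct=cv2.connectedComponentsWithStats(cv2.inRange(im[270:360,280:380],lo,hi))
    print(nm,[(ct[i]+[280,270]).round(1).tolist()+q[i].tolist() for i in range(1,n) if q[i,4]>20])
cv2.imwrite("pics/c8.png",cv2.resize(a[200:380,240:440],None,fx=3,fy=3)[:,:,::-1])
E
```

```text
[ 0.43976947 -0.02187662  0.08522351] 1.4840283112512223 [ 0.11587405 -0.37682018 -1.52076296] 0.17458061474075479
exp pin ends [[304.8 263.5]
 [350.6 280. ]]
rests [[310.3 312.1]
 [342.7 325.9]] stops [[301.4 308.3]
 [352.6 330.1]]
b [[311.4, 315.8, 23, 34, 16, 23, 188], [343.4, 329.6, 56, 48, 16, 24, 172]]
o [[299.7, 307.8, 12, 22, 17, 34, 390], [355.4, 331.0, 68, 44, 17, 36, 394]]
```

View pics/c8.png

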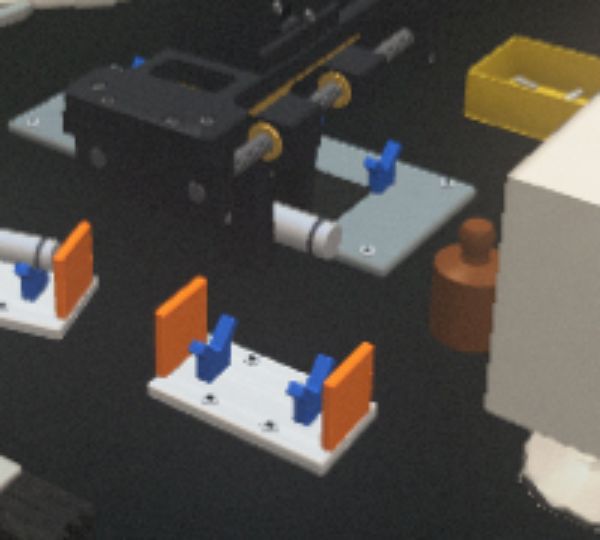

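The short pin hangs centred over its cradle; its right end at crop (322,240) is within about 2 px of the prediction. Lowering it.

Emit:
carry_out:
  offset:
    - [0,0,-0.025]
    - [0,0,-0.025]
    - [0,0,-0.012]
    - [0,0,-0.005]
    - [0,0,-0.002]
    - [0,0,0]
    - [0,0,0]
  twist: [0,0,0,0,0,0,0]

```text
clock: 28.82
tool_pos: [0.439, -0.0227, 0.0178]
eef_rot: [0.707, 0.009, -0.009, -0.707]
contact_force: [0.0, -0.1, -1.2]
opening: 0.17
```

Emit:
carry_out:
  offset:
    - [0,0,-0.001]
    - [0,0,-0.001]
    - [0,0,-0.0005]
    - [0,0,0]
    - [0,0,0]
  twist: [0,0,0,0,0]

```text
clock: 29.45
tool_pos: [0.4395, -0.0226, 0.0158]
eef_rot: [0.707, 0.009, -0.008, -0.707]
contact_force: [0.0, -0.6, 10.7]
opening: 0.173
```

Emit:
carry_out:
  offset:
    - [0,0,0]
    - [0,0,0]
    - [0,0,0]
    - [0,0,0.01]
    - [0,0,0.03]
    - [0,0,0.03]
    - [0,0,0.03]
    - [0,0,0.02]
  twist: [0,0,0,0,0,0,0,0]
  grip: 0.045

```text
clock: 30.45
tool_pos: [0.4405, -0.0235, 0.1286]
eef_rot: [0.708, 0.01, -0.006, -0.706]
contact_force: [-0.5, 0.1, 0.6]
opening: 0.51
```

Emit:
carry_out:
  offset:
    - [0.005,0.03,0.01]
    - [0.006,0.045,0]
    - [0.006,0.05,0]
    - [0.006,0.05,0]
    - [0.006,0.05,0]
    - [0.006,0.05,0]
    - [0.006,0.05,0]
    - [0.003,0.033,0]
  twist: [-10,-10,-10,-10,-10,-10,-10,-10]
  grip: 0.056

```text
clock: 31.45
tool_pos: [0.4839, 0.3375, 0.1371]
eef_rot: [0.548, -0.449, 0.449, -0.545]
contact_force: [1.5, 0.0, 0.5]
opening: 0.633
```

Emit:
carry_out:
  offset:
    - [0,0,0]
    - [0,0,0]
    - [0,0,0]
  twist: [-10,-2,0]

```text
clock: 31.82
tool_pos: [0.4845, 0.3337, 0.1372]
eef_rot: [0.5, -0.502, 0.503, -0.495]
contact_force: [-0.1, 0.4, -0.0]
opening: 0.637
```

```bash
python3 - <<'E'
from h import *
s=get_state();M=R.from_quat(s["eef_rot"]).as_matrix(); print(s["tool_pos"],np.degrees(np.arctan2(M[1,0],M[0,0])),s["q"].round(2),s["opening"])
a=shot("scene","s8.png"); b=shot("top","t8.png")
c=np.hstack([cv2.resize(a[180:360,120:380],None,fx=1.6,fy=2),cv2.resize(b[180:360,220:410],None,fx=2,fy=2)]);cv2.imwrite("pics/c9.png",c[:,:,::-1])
E
```

```text
[0.4845054  0.33368616 0.13721898] -90.56389959656053 [-0.59  0.78 -0.16  1.76  0.2   0.62 -2.45] 0.6370884023907807
```

View pics/c9.png

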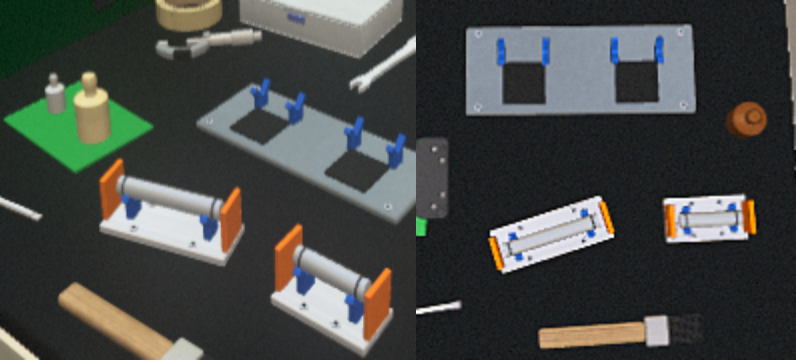

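Both pins are seated between their stops. Now the large weight goes back.

Emit:
carry_out:
  offset:
    - [-0.0015,0.0015,-0.03]
    - [0,0,-0.03]
    - [0,0,-0.03]
    - [0,0,-0.025]
    - [0,0,-0.009]
    - [0,0,0]
    - [0,0,0]
  twist: [0,0,0,0,0,0,0]

```text
clock: 32.8
tool_pos: [0.4838, 0.3365, 0.0145]
eef_rot: [0.498, -0.502, 0.504, -0.496]
contact_force: [0.0, 0.2, 0.4]
opening: 0.633
```

Emit:
carry_out:
  offset:
    - [0,0,0]
    - [0,0,0]
    - [0,0,0]
    - [0,0,0]
  twist: [0,0,0,0]
  grip: 0.02

```text
clock: 33.3
tool_pos: [0.4834, 0.3355, 0.0141]
eef_rot: [0.499, -0.502, 0.504, -0.495]
contact_force: [0.0, -2.2, 5.3]
opening: 0.415
```

Emit:
carry_out:
  offset:
    - [0,0,0.01]
    - [0,0,0.02]
    - [0,0,0.03]
    - [0,0,0.03]
    - [0,0,0.03]
    - [0,-0.01,0]
  twist: [0,0,0,0,0,0]

```text
clock: 34.05
tool_pos: [0.4843, 0.3282, 0.1363]
eef_rot: [0.497, -0.502, 0.503, -0.498]
contact_force: [-0.1, -0.2, -4.5]
opening: 0.416
```

Emit:
carry_out:
  offset:
    - [0.015,-0.035,0]
    - [0.018,-0.042,0]
    - [0.018,-0.042,0]
    - [0.018,-0.042,0]
    - [0.018,-0.042,0]
    - [0.015,-0.035,0]
    - [0.01,-0.026,0]
    - [0.004,-0.01,0]
  twist: [0,0,0,0,0,0,0,0]

```text
clock: 35.05
tool_pos: [0.5983, 0.0485, 0.1322]
eef_rot: [0.499, -0.503, 0.504, -0.493]
contact_force: [0.0, -0.2, -4.5]
opening: 0.417
```

Emit:
carry_out:
  offset:
    - [0,0,0]
    - [0,0,-0.02]
    - [0,0,0]
  twist: [0,0,0]

```text
clock: 35.42
tool_pos: [0.597, 0.0541, 0.1121]
eef_rot: [-0.501, 0.503, -0.501, 0.495]
contact_force: [-0.7, 0.1, -4.6]
opening: 0.411
```

Emit:
carry_out:
  offset:
    - [0.001,-0.001,-0.03]
    - [0,0,-0.03]
    - [0,0,-0.02]
    - [0,0,-0.006]
    - [0,0,0]
    - [0,0,0]
  twist: [0,0,0,0,0,0]

```text
clock: 36.17
tool_pos: [0.601, 0.0513, 0.0285]
eef_rot: [0.498, -0.502, 0.504, -0.496]
contact_force: [0.2, 0.5, -4.7]
opening: 0.417
```

Emit:
carry_out:
  offset:
    - [-0.001,0,-0.003]
    - [0,0,-0.0025]
    - [0,0,0]
    - [0,0,0]
  twist: [0,0,0,0]

```text
clock: 36.67
tool_pos: [0.5992, 0.0511, 0.0221]
eef_rot: [0.499, -0.502, 0.504, -0.495]
contact_force: [0.1, -0.1, -1.8]
opening: 0.411
```

Emit:
carry_out:
  offset:
    - [0,0,0]
    - [0,0,0]
    - [0,0,0]
    - [0,0,0.01]
    - [0,0,0.03]
    - [0,0,0.03]
    - [0,0,0.03]
    - [0,0,0.02]
  twist: [0,0,0,0,0,0,0,0]
  grip: 0.056

```text
clock: 37.67
tool_pos: [0.5998, 0.0512, 0.1442]
eef_rot: [0.498, -0.502, 0.504, -0.496]
contact_force: [0.9, 0.4, 0.1]
opening: 0.635
```

Emit:
carry_out:
  offset:
    - [-0.01,0.035,0]
    - [-0.015,0.05,0]
    - [-0.017,0.055,0]
    - [-0.017,0.055,0]
    - [-0.017,0.055,0]
    - [-0.017,0.055,0]
    - [-0.013,0.04,0]
    - [-0.003,0.015,0]
  twist: [0,0,0,0,0,0,0,0]
  grip: 0.05

```text
clock: 38.67
tool_pos: [0.4882, 0.4146, 0.1426]
eef_rot: [-0.5, 0.502, -0.502, 0.497]
contact_force: [-0.4, -0.2, 0.0]
opening: 0.564
```

Emit:
carry_out:
  offset:
    - [0,0,0]
    - [0,0,-0.03]
    - [0,0,0]
  twist: [0,0,0]

```text
clock: 39.05
tool_pos: [0.4906, 0.4066, 0.1102]
eef_rot: [0.5, -0.502, 0.505, -0.492]
contact_force: [-0.5, -0.4, 0.7]
opening: 0.571
```

Emit:
carry_out:
  offset:
    - [0,0.001,-0.03]
    - [0,0,-0.03]
    - [0,0,-0.025]
    - [0,0,-0.015]
    - [0,0,-0.003]
    - [0,0,0]
    - [0,0,0]
  twist: [0,0,0,0,0,0,0]

```text
clock: 39.92
tool_pos: [0.4908, 0.4125, 0.01]
eef_rot: [0.498, -0.502, 0.504, -0.496]
contact_force: [-0.2, 0.6, 0.7]
opening: 0.566
```

Emit:
carry_out:
  offset:
    - [0,0,0]
    - [0,0,0]
    - [0,0,0]
    - [0,0,0]
  twist: [0,0,0,0]
  grip: 0.01
  newtons: 12

```text
clock: 40.42
tool_pos: [0.4901, 0.4122, 0.009]
eef_rot: [0.499, -0.502, 0.503, -0.495]
contact_force: [-1.0, -0.2, 1.5]
opening: 0.241
```

Emit:
carry_out:
  offset:
    - [0,0,0.01]
    - [0,0,0.02]
    - [0,0,0.03]
    - [0,0,0.03]
    - [0,0,0.03]
    - [0.005,-0.01,0]
  twist: [0,0,0,0,0,0]

```text
clock: 41.18
tool_pos: [0.4962, 0.4045, 0.1327]
eef_rot: [0.497, -0.502, 0.503, -0.498]
contact_force: [0.7, 0.3, -1.4]
opening: 0.239
```

Emit:
carry_out:
  offset:
    - [0.012,-0.025,0]
    - [0.016,-0.034,0]
    - [0.018,-0.038,0]
    - [0.018,-0.038,0]
    - [0.018,-0.038,0]
    - [0.014,-0.028,0]
    - [0.007,-0.014,0]
    - [0.002,-0.004,0]
  twist: [0,0,0,0,0,0,0,0]

```text
clock: 42.18
tool_pos: [0.6001, 0.1822, 0.1286]
eef_rot: [0.499, -0.503, 0.504, -0.495]
contact_force: [-0.0, -0.1, -1.4]
opening: 0.239
```

Emit:
carry_out:
  offset:
    - [0,0,0]
    - [0,0,-0.02]
    - [0,0,0]
    - [0,0,0]
  twist: [0,0,0,0]

```text
clock: 42.68
tool_pos: [0.5999, 0.1844, 0.1094]
eef_rot: [0.499, -0.502, 0.503, -0.496]
contact_force: [-0.3, -0.6, -1.6]
opening: 0.241
```

Emit:
carry_out:
  offset:
    - [0,-0.001,-0.03]
    - [0,0,-0.03]
    - [0,0,-0.02]
    - [0,0,-0.009]
    - [0,0,-0.001]
    - [0,0,0]
    - [0,0,0]
  twist: [0,0,0,0,0,0,0]

```text
clock: 43.55
tool_pos: [0.6007, 0.1823, 0.0198]
eef_rot: [0.498, -0.502, 0.504, -0.496]
contact_force: [-0.5, -0.9, -2.2]
opening: 0.238
```

Emit:
carry_out:
  offset:
    - [0,0,-0.001]
    - [0,0,-0.001]
    - [0,0,0]
    - [0,0,0]
  twist: [0,0,0,0]

```text
clock: 44.05
tool_pos: [0.6003, 0.1821, 0.0171]
eef_rot: [0.499, -0.502, 0.504, -0.495]
contact_force: [-0.0, -0.5, -0.4]
opening: 0.243
```

Emit:
carry_out:
  offset:
    - [0,0,-0.0005]
    - [0,0,0]
    - [0,0,0]
  twist: [0,0,0]

```text
clock: 44.42
tool_pos: [0.6003, 0.1821, 0.017]
eef_rot: [0.499, -0.502, 0.504, -0.495]
contact_force: [-1.1, -0.3, 5.0]
opening: 0.242
```

Emit:
carry_out:
  offset:
    - [0,0,0]
    - [0,0,0]
    - [0,0,0]
    - [0,0,0.01]
    - [0,0,0.03]
    - [0,0,0.03]
    - [0,0,0.03]
    - [0,0,0.03]
  twist: [0,0,0,0,0,0,0,0]
  grip: 0.045

```text
clock: 45.42
tool_pos: [0.6002, 0.1821, 0.1482]
eef_rot: [0.499, -0.502, 0.504, -0.495]
contact_force: [0.0, 0.4, 0.2]
opening: 0.51
```

Emit:
carry_out:
  offset:
    - [-0.02,0.03,0.03]
    - [-0.02,0.05,0.03]
    - [-0.02,0.05,0]
    - [-0.02,0.05,0]
    - [-0.02,0.05,0]
    - [0,0.02,0]
    - [0,0,0]
    - [0,0,0]
  twist: [0,0,0,0,0,0,0,0]

```text
clock: 46.42
tool_pos: [0.501, 0.4301, 0.2066]
eef_rot: [0.499, -0.502, 0.505, -0.494]
contact_force: [-0.6, 0.1, -0.1]
opening: 0.51
```

```bash
python3 - <<'E'
from h import *
a=shot("scene","s9.png"); b=shot("top","t9.png")
print(get_state()["contact_force"],get_state()["clock"])
g=cv2.cvtColor(b,cv2.COLOR_RGB2HSV)
a0=cv2.cvtColor(cv2.imread("pics/s0.png"),cv2.COLOR_BGR2RGB)
for nm,box in(("big",(320,225,365,275)),("small",(270,220,292,247))):
    x0,y0,x1,y1=box
    T=a0[y0:y1,x0:x1]; S=a[y0-15:y1+15,x0-15:x1+15]
    res=cv2.matchTemplate(S,T,cv2.TM_CCOEFF_NORMED);_,v,_,p=cv2.minMaxLoc(res);print(nm,"shift px",np.array(p)-15,round(v,3))
c=np.hstack([cv2.resize(a[180:360,150:410],None,fx=1.6,fy=2),cv2.resize(b[180:360,220:410],None,fx=2,fy=2)]);cv2.imwrite("pics/c10.png",c[:,:,::-1])
E
```

```text
[0.77860643 0.01611066 0.83825531] 46.525
big shift px [0 0] 0.888
small shift px [0 0] 0.696
```

View pics/c10.png

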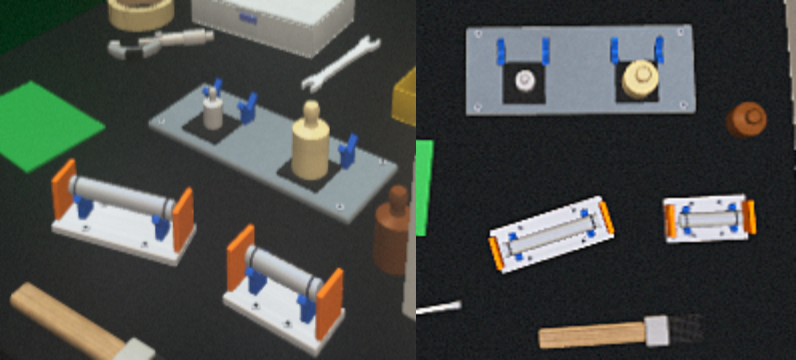

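```bash
python3 - <<'E'
from h import *
f=lambda x,y:(220+(x-416)/2,180+y/2)
for uv,s in(([f(507,247),f(596,224)],(.4261,.155)),([f(681,220),f(739,218)],(.4393,-.0207))):
    P=onz("top",uv,.034);print(P.mean(0).round(4),np.linalg.norm(P[1]-P[0]).round(4),"seat",s)
t0,t9=[cv2.imread(f"pics/{n}.png").astype(int) for n in("t0","t9")]
for n,(x0,y0,x1,y1) in(("bin",(325,120,385,165)),("mic",(170,148,225,205))):print(n,"mean abs diff",np.abs(t0-t9)[y0:y1,x0:x1].mean().round(2))
job.finish_job()
E
```

```text
[0.4241 0.1541 0.034 ] 0.1015 seat (0.4261, 0.155)
[ 0.4382 -0.0219  0.034 ] 0.0646 seat (0.4393, -0.0207)
bin mean abs diff 4.34
mic mean abs diff 4.6
the job is handed in; nothing more can be done
```

The job is handed in at about 46.5 s on the robot's clock. I stood both weights on the mat, laid the long and then the short pin in their own cradles, and put each weight back on its own pad.

**Last checks**
- **Pins:** by eye, both lie in the V rests between the end stops. Their centres measured about 2 mm from the seats. That reading is rough: the lengths came out 5–8 mm short, because I picked the pin ends by hand.
- **Weights:** both stand upright, and matching their images against the first picture showed 0 px of shift. The match was good for the large weight (0.89) but weak for the small one (0.70), since the pin behind it is now gone. Its release position was within about 1 mm of where it was picked up.
- **Bin and micrometer:** the arm never went near either. Comparing first and last pictures gave a mean difference of 4.3–4.6 grey levels. I had no unchanged area to compare that with, so it doesn't prove they stayed put, but I saw no movement in the pictures.
- **Robot:** the gripper was clear of everything, with no contact force beyond noise. I pulled no numeric verdict, as none is reported.

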